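# Lubricate the tall press mandrel and set it on the nest block

## Task

Stand the tallest of the three steel press mandrels upright in the round nest of the spray stand, and let go of it; then press the spray head of the leaning can fully down for about half a second, pushing squarely along the can's own axis and without forcing it, and let it spring back up. Then stand the mandrel upright on top of the square nest block, centred over its bore, ready for the press. Spray only while the mandrel is in the nest, do not tip it over, and leave the other two mandrels where they are.

Things in the scene. Friction and masses are not known exactly. Their poses are not given: they have to be found in the camera images.
- mandrel_tall: The tallest mandrel: bare turned-steel round press tool, 35 mm diameter, 66 mm high, about 0.4 kg, loose, standing upright on the bench among the other two. Origin at the centre of its foot, z up along it. Grip it round the body from above.
- mandrel_wide: Bystander: a turned-steel mandrel, 41 mm diameter, only 52 mm high, loose. Origin at the centre of its foot.
- mandrel_short: Bystander: a turned-steel mandrel, 36 mm diameter, only 34 mm high, loose. Origin at the centre of its foot.
- nest_seat (a point): Centre of the floor of the round nest on the fixed spray stand: a steel cup on a pedestal in a small drip tray (130 x 118 mm). Floor 46 mm above the bench, inner diameter 43 mm, rim 8 mm above the floor. z up; x points level from the nest towards the can (spray head 130 mm away); y across the stand.
- nozzle_top (a point): Centre of the top of the sprung spray head, a white cap (21 mm across, 20 mm high) on the aerosol can (59 mm) banded into the stand. Both lean 35 degrees from vertical towards the nest (to the point nest_seat's -x). z points out of the head along the can (press against it), y across the stand. Unpressed it is 0.2 m above the bench; the can's dome lies 23 mm below it.
- nozzle (a joint): Travel of the spray head along the can's axis in m: 0 up, 0.005 fully down on its stop. The spring needs about 3 N to start and 9 N to be fully down, and pushes the head back up by itself.
- block_top (a point): Centre of the top face of the nest block, over its bore: a ground-steel block 62 x 62 mm with its top 68 mm above the bench, fixed. z up, x and y along its sides. The bore (32 mm) is narrower than the mandrel, which stands on the top face over it.
Not all that is in view belongs to the job. Leave any yellow look-alike of the mandrel_tall alone.

How it is judged:
On the way, in this order (a step that is already met when the one before it is completed fails the run):
1. the tall mandrel stands upright in the nest and is let go (horizontal distance between mandrel_tall and nest_seat below 0.007 m and z of mandrel_tall in the frame of nest_seat between -0.004 and 0.005 m and angle between mandrel_tall's own z axis and vertical below 0.1 rad and contact force between mandrel_tall and the fingers below 0.1 N and linear speed of mandrel_tall below 0.02 m/s), for 0.2 s.
2. the spray head is held down (more than 3.5 of its 5 mm) while the mandrel stands in the nest (horizontal distance between mandrel_tall and nest_seat below 0.007 m and z of mandrel_tall in the frame of nest_seat between -0.004 and 0.005 m and angle between mandrel_tall's own z axis and vertical below 0.1 rad and value of joint nozzle above 0.0035 m), for 0.3 s.
3. the spray head has sprung back up (value of joint nozzle below 0.001 m), for 0.1 s.
At the end, for the whole second after the job is handed in: The tall mandrel stands upright, at rest and released on the nest block's top face, its axis within 8 mm of the bore's centre; the spray head is up again; the other two mandrels are within 30 mm of where they stood (horizontal distance between mandrel_tall and block_top below 0.008 m and z of mandrel_tall in the frame of block_top between -0.004 and 0.005 m and angle between mandrel_tall's own z axis and vertical below 0.1 rad and linear speed of mandrel_tall below 0.02 m/s and contact force between mandrel_tall and the fingers below 0.1 N and value of joint nozzle below 0.001 m and distance of each of mandrel_wide, mandrel_short from where it was at the start of the episode below 0.03 m); the robot touches nothing.
It fails at once if the spray head is pressed while the tall mandrel is not in the nest (value of joint nozzle above 0.0025 m and horizontal distance between mandrel_tall and nest_seat above 0.015 m).
It fails at once if the spray head is pressed askew: while it is down, the tool must lean with the can (35 degrees from vertical, give or take 20) (value of joint nozzle above 0.002 m and (angle between the grasp point's own z axis and vertical above 2.88 rad or angle between the grasp point's own z axis and vertical below 2.18 rad)).
It fails at once if the spray head is forced (over 60 N) (contact force between nozzle and anything else above 60 N).
It fails at once if the tall mandrel is tipped over (angle between mandrel_tall's own z axis and vertical above 0.6 rad).
It fails at once if another mandrel is shoved more than 30 mm (distance of any of mandrel_wide, mandrel_short from where it was at the start of the episode above 0.03 m).
It also fails if it takes over 67 s, if anything falls off the work surface, if the arm or the gripper's body presses on something with over 40 N, if the wrist force passes 120 N, or if a joint passes its speed limit or range.

## Robot

A 7-joint arm with a two-finger parallel gripper is mounted at the origin on a cart in front of the work surface, level with it; the furniture and walls round the work are solid. World frame = base frame: x ahead of the robot, y to its left, z up, the work surface at z = 0. Lengths are in m, angles in rad, forces in N, time in s.
With the tool pointing down it reaches from about 0.4 to 0.85 m from the base axis. Payload 4.5 kg.
Tool frame: the origin (TCP) lies at the very end of the fingers, on their centre line; the grasp point (between the pads) lies 19 mm behind it; z points along the fingers, y is the line along which they close (so a half turn about z gives the same grasp; the last joint's range is limited). The gripper opens to 88 mm and grips with 3 to 60 N. Pads are 18 mm wide; open, the fingers measure 123 mm over their backs; the gripper's body (75 mm by 187 mm) begins 45 mm behind the grasp point.
Start: joints at [-1.263, 0.689, -0.195, 1.565, 0.157, 0.902, -0.215], TCP at [0.169, 0.602, 0.201] pointing down, gripper open.
Joint ranges: [-3.01, 3.01], [-0.46, 2.08], [-1.47, 1.51], [0.13, 2.56], [-1, 4.14], [0.04, 2.09], [-2.66, 2.66]. Speed limits (rad/s): [2.57, 2.57, 3.14, 3.14, 3.14, 3.14, 3.14].

## Interface

Orientations are given as [roll, pitch, yaw] about the fixed x, y, z axes, in that order (R = Rz(yaw) Ry(pitch) Rx(roll)).
In Python, from cell import status, get_image, camera_params, job gives the robot as it stands.
- The arm moves only by the tool jog_arm, never from a script. Its arguments are lists of equal length, an entry for each row: "slide": the shift along the world's x, y, z in m, a list of three; "rot": the turn, a rotation vector about the world's x, y, z in degrees, a list of three; "claw": the closure, from 0 (fully open) to 1 (shut). A call has 1 to 5 rows; each row is the pose to reach, as a shift and turn from the pose commanded when the call began; what a row does not reach only later rows make up. A row lasts 1/8 s, in which the tool goes at most 62.5 mm and 10.7 degrees, less where a joint would pass 70% of its speed; a pose out of reach is approached as far as the arm can. A call with a gripper value outside its range is refused whole. The fingers move at their own pace and stop on an object; the grip force is fixed at half the most. Time passes only in rows, so rows that repeat a pose let the fingers close. It gives the time, the measured TCP pose, the force, the opening and the grip force at its end, in the units of the state.
- status.sense(): the state, without advancing time (a new reading comes with each control period).
- get_image(name): name is "scene" or "top" or "wrist"; returns the picture (400x640x3 uint8, blue, green, red); there is no depth.
- camera_params(name): a dict with "fovy" (degrees; the focal length in pixels is half the picture's height over the tangent of half this angle, whatever the lens; pixels are square), "cx", "cy" (the principal point, pixels), "k1" (the pictures are not rectified: a ray, as slopes to the right and down, at radius r is drawn at 1 + k1 r^2 times it, then the intrinsics apply), "eye" and "attitude" of the camera in the world. Camera axes: x right, y up, looking along -z (the intrinsics and any distortion apply to the point x, -y, -z); pixel columns grow to the right and rows downward; lengths in m; the calibration is good to about 2 mm. A picture is of the moment at which its call begins: read the wrist's pose just before it. camera_params takes no time and is no camera call; for the wrist camera it gives the pose at the moment of the call.
- job.finish_job(): hands the job in; it is judged then, once.
The state is a dict: "clock": time; "joints": joint angles; "qd": joint speeds; "tau": joint torques, N m; "ee_pos": TCP position; "ee_rot": TCP orientation; "force": force on the tool from outside, world axes, zero at the start; "torque": the same for the moment, N m; "finger_gap": finger opening in m; "grip_force": force on a finger pad.
Only numpy, scipy, OpenCV 4.12 (cv2) and the standard library are available. Lean on these libraries where they do the work, as an engineer would, in place of code of your own. Each camera call takes 0.05 s, during which the arm holds its last target. There are 200 camera calls.

## Working session

There is one attempt and no reset: what is moved stays moved. The work goes in short steps, Python scripts to look and compute and a tool call to move; the robot and the scene stay as the last step left them, time stands still between calls to the robot, and variables do not carry over. Pictures are saved under pics/ and viewed, at most 10 in all, crops included, and the job is handed in when it is done.

Besides the shell and the picture viewer there is one more tool, called after "Emit:" by a JSON object that holds its "method" and its "body", one argument or row to a line. jog_arm: Moves the arm, as the interface text tells. Its arguments: {"type":"object","properties":{"slide":{"type":"array","items":{"type":"array","items":{"type":"number"}}},"rot":{"type":"array","items":{"type":"array","items":{"type":"number"}}},"claw":{"type":"array","items":{"type":"number"}}},"required":["slide","rot","claw"]}

```bash
mkdir -p pics; ls; python3 - <<'E'
from cell import status,get_image,camera_params
import cv2
for n in("scene","top"):
    cv2.imwrite(f"pics/{n}0.png",get_image(n)); print(n,camera_params(n))
print(camera_params("wrist")); print(status.sense())
E
```

```text
pics
scene {'fovy': 46.828003864587465, 'cx': 309.0527254111857, 'cy': 192.62452006078044, 'k1': -0.043474744978539155, 'eye': array([-0.24563002, -0.78514121,  0.74248964]), 'attitude': array([ 1.07377336,  0.02236519, -0.76153003])}
top {'fovy': 47.24799606951488, 'cx': 310.351845917842, 'cy': 195.3033508145017, 'k1': -0.11662745708583247, 'eye': array([ 2.15644652e-01, -2.56137305e-04,  1.61993779e+00]), 'attitude': array([ 0.17689863,  0.0033382 , -1.54732035])}
{'fovy': 63.30951245867154, 'cx': 316.34957081040704, 'cy': 198.34423288202854, 'k1': -0.06693657254381556, 'eye': array([0.10213149, 0.61999953, 0.38435369]), 'attitude': array([-0.27207067,  0.00257249,  1.29703013])}
{'clock': 0.1, 'joints': array([-1.26318569,  0.68989983, -0.19453191,  1.56622073,  0.15729099,
        0.90253044, -0.21509217]), 'qd': array([ 0.00066957, -0.0013195 , -0.00160183, -0.0037939 , -0.00225221,
       -0.00016743,  0.00158505]), 'tau': array([-2.78371343e-03, -5.28498352e+01, -1.27132427e+00, -1.53836864e+01,
       -5.26146346e-02,  1.97510664e-03,  5.36040068e-05]), 'ee_pos': array([0.16886963, 0.60109732, 0.20039592]), 'ee_rot': array([-3.13992872e+00,  1.10908437e-04,  2.86786743e+00]), 'force': array([ 0.18164537, -0.45929994,  0.18579246]), 'torque': array([-0.02879821,  0.00180844,  0.03855614]), 'grip_force': 0.0, 'finger_gap': 0.08823433346295664}
```

View pics/scene0.png

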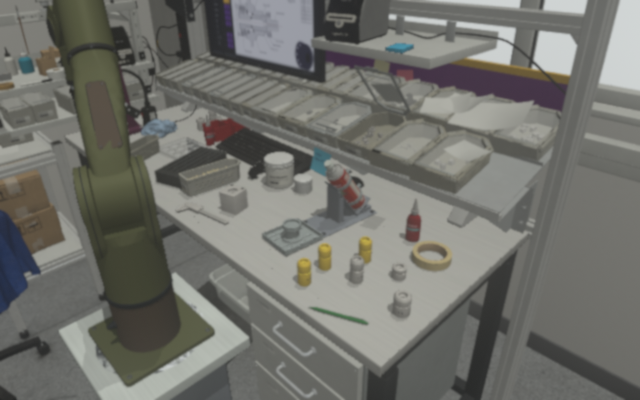

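View pics/top0.png

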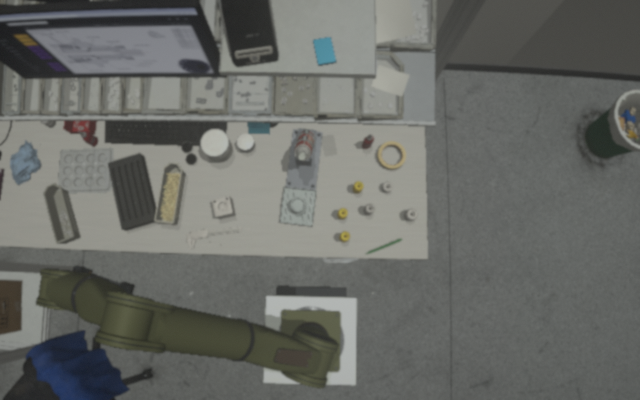

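The scene picture shows bare-steel mandrels at about (357,268) tall, (399,271) short and (402,303) wide. Three yellow look-alikes sit beside them, the nest is at (291,228), the can at (345,185) and the block at (233,200). In the top view the tall one is at (369,210), the nest at (297,206), the spray head near (303,150) and the block at (222,208).

```bash
cat > h.py <<'E'
import numpy as np, cv2
from scipy.spatial.transform import Rotation as Rn
from cell import status,get_image,camera_params
def K(p):
    f=200/np.tan(np.radians(p['fovy'])/2); return np.array([[f,0,p['cx']],[0,f,p['cy']],[0,0,1.]])
D=lambda p:np.array([p['k1'],0,0,0,0.])
def Rc(p): return Rn.from_euler('xyz',p['attitude']).as_matrix()@np.diag([1,-1,-1])  # cv cam->world
def ray(p,uv):
    q=cv2.undistortPoints(np.array(uv,float).reshape(-1,1,2),K(p),D(p)).reshape(-1,2)
    return np.c_[q,np.ones(len(q))]@Rc(p).T
def plane(p,uv,z):
    d=ray(p,uv); e=np.array(p['eye']); return e+d*((z-e[2])/d[:,2])[:,None]
def proj(p,X):
    R=Rc(p).T; t=-R@np.array(p['eye'])
    return cv2.projectPoints(np.array(X,float).reshape(-1,1,3),cv2.Rodrigues(R)[0],t,K(p),D(p))[0].reshape(-1,2)
def shot(name):
    p=camera_params(name); return p,get_image(name)
E
python3 - <<'E'
from h import *
t=camera_params("top");s=camera_params("scene")
for n,uv,z in [("tall",(369,209),.066),("short",(386,187.5),.034),("wide",(410,215),.052),("nest",(297,206),.054),("head",(304,152),.2),("block",(222,208),.068),("y1",(358,187),.06),("y2",(342,214),.06),("y3",(344,237),.06),("shelfedge",(300,121),.1),("tray corners",(284,187),.0),("",(316,190),0),("",(312,224),0),("",(279,222),0)]:
    X=plane(t,[uv],z)[0]; print(n,X.round(3),proj(s,[X]).round(0))
w=camera_params("wrist"); T=status.sense()
R=Rn.from_euler('xyz',T['ee_rot']).as_matrix()
print("cam in tool",R.T@(np.array(w['eye'])-T['ee_pos']), (R.T@Rc(w)).round(3))
E
```

```text
tall [ 0.45  -0.191  0.066] [[354. 258.]]
short [ 0.533 -0.256  0.034] [[395. 265.]]
wide [ 0.434 -0.336  0.052] [[398. 293.]]
nest [0.457 0.057 0.054] [[289. 223.]]
head [0.61  0.034 0.2  ] [[333. 161.]]
block [0.441 0.315 0.068] [[230. 190.]]
y1 [ 0.527 -0.154  0.06 ] [[363. 241.]]
y2 [ 0.431 -0.099  0.06 ] [[322. 248.]]
y3 [ 0.352 -0.107  0.06 ] [[301. 262.]]
shelfedge [0.75  0.053 0.1  ] [[359. 175.]]
tray corners [0.533 0.108 0.   ] [[297. 222.]]
 [ 0.525 -0.008  0.   ] [[322. 238.]]
 [0.401 0.004 0.   ] [[287. 255.]]
 [0.406 0.121 0.   ] [[261. 237.]]
cam in tool [ 6.93427591e-02 -1.48257841e-04 -1.83965477e-01] [[-0.    -0.963 -0.269]
 [ 1.     0.    -0.001]
 [ 0.001 -0.269  0.963]]
```

Emit:
{"method": "jog_arm", "body": {
  "slide": [
    [0.06, -0.01, 0.02],
    [0.12, -0.04, 0.04],
    [0.16, -0.09, 0.05],
    [0.19, -0.14, 0.05],
    [0.21, -0.18, 0.05]
  ],
  "rot": [
    [0, 0, 9],
    [0, 0, 9],
    [0, 0, 9],
    [0, 0, 9],
    [0, 0, 9]
  ],
  "claw": [0, 0, 0, 0, 0]
}}

```text
clock: 0.72
ee_pos: [0.3809, 0.419, 0.2509]
ee_rot: [-3.141, 0.001, 3.022]
force: [0.3, -0.1, 0.3]
finger_gap: 0.0883
grip_force: 0.0
```

Emit:
{"method": "jog_arm", "body": {
  "slide": [
    [0.01, -0.06, 0],
    [0.015, -0.11, 0],
    [0.015, -0.11, 0],
    [0.015, -0.11, 0],
    [0.015, -0.11, 0]
  ],
  "rot": [
    [0, 0, 0],
    [0, 0, 0],
    [0, 0, 0],
    [0, 0, 0],
    [0, 0, 0]
  ],
  "claw": [0, 0, 0, 0, 0]
}}

```text
clock: 1.35
ee_pos: [0.3935, 0.3136, 0.2511]
ee_rot: [3.14, -0.0, 3.027]
force: [0.2, 0.5, -0.2]
finger_gap: 0.0883
grip_force: 0.0
```

```bash
cat >> h.py <<'E'
def snap(name,out):
    import pickle
    p,im=shot(name); cv2.imwrite(f"pics/{out}.png",im); pickle.dump(p,open(f"pics/{out}.pkl","wb"))
    s=status.sense(); print(s['clock'],s['ee_pos'].round(4),np.degrees(s['ee_rot']).round(2),s['joints'].round(2),s['force'].round(1)); return p,im
def load(out):
    import pickle
    return pickle.load(open(f"pics/{out}.pkl","rb")),cv2.imread(f"pics/{out}.png")
E
python3 -c "
from h import *
snap('wrist','w1')"
```

```text
1.4 [0.3935 0.3135 0.2511] [ 1.7994e+02 -2.0000e-02  1.7346e+02] [-0.57  0.47 -0.29  1.86  0.18  0.84  0.5 ] [-0.3  0.7 -0. ]
```

Emit:
{"method": "jog_arm", "body": {
  "slide": [
    [0.005, -0.06, 0.01],
    [0.01, -0.12, 0.02],
    [0.01, -0.18, 0.03],
    [0.01, -0.24, 0.03],
    [0.01, -0.257, 0.03]
  ],
  "rot": [
    [0, 0, 0],
    [0, 0, 0],
    [0, 0, 0],
    [0, 0, 0],
    [0, 0, 0]
  ],
  "claw": [0, 0, 0, 0, 0]
}}

```text
clock: 2.02
ee_pos: [0.4038, 0.0517, 0.2812]
ee_rot: [-3.14, -0.0, 3.02]
force: [-0.7, 1.0, 0.7]
finger_gap: 0.0882
grip_force: 0.0
```

Emit:
{"method": "jog_arm", "body": {
  "slide": [
    [0, 0, 0],
    [0, 0, 0]
  ],
  "rot": [
    [0, 0, 0],
    [0, 0, 0]
  ],
  "claw": [0, 0]
}}

```text
clock: 2.28
ee_pos: [0.4043, 0.0566, 0.2812]
ee_rot: [3.14, 0.0, 3.028]
force: [-0.4, 0.7, -0.4]
finger_gap: 0.0881
grip_force: 0.0
```

```bash
python3 -c "
from h import *
snap('wrist','w2')"
```

```text
2.325 [0.4042 0.0567 0.2812] [1.7994e+02 1.0000e-02 1.7350e+02] [-0.03  0.3  -0.29  2.05  0.12  0.81  1.06] [0.6 0.1 0.5]
```

Emit:
{"method": "jog_arm", "body": {
  "slide": [
    [0.005, -0.06, 0],
    [0.01, -0.12, -0.03],
    [0.01, -0.18, -0.06],
    [0.01, -0.24, -0.08],
    [0.01, -0.245, -0.08]
  ],
  "rot": [
    [0, 0, 0],
    [0, 0, 0],
    [0, 0, 0],
    [0, 0, 0],
    [0, 0, 0]
  ],
  "claw": [0, 0, 0, 0, 0]
}}

```text
clock: 2.95
ee_pos: [0.4134, -0.1926, 0.1996]
ee_rot: [-3.141, -0.003, 3.021]
force: [-0.3, 0.8, 0.2]
finger_gap: 0.0878
grip_force: 0.0
```

Emit:
{"method": "jog_arm", "body": {
  "slide": [
    [0, 0, 0],
    [0, 0, 0]
  ],
  "rot": [
    [0, 0, 0],
    [0, 0, 0]
  ],
  "claw": [0, 0]
}}

```text
clock: 3.2
ee_pos: [0.415, -0.1879, 0.2016]
ee_rot: [3.141, 0.001, 3.029]
force: [-0.5, 1.4, 0.5]
finger_gap: 0.0882
grip_force: 0.0
```

```bash
python3 -c "
from h import *
snap('wrist','w3')
a=[load(k)[1] for k in('w1','w2','w3')]
m=np.vstack([np.hstack([cv2.convertScaleAbs(x,alpha=1.6) for x in a[:2]]),np.hstack([cv2.convertScaleAbs(a[2],alpha=1.6),np.zeros_like(a[2])])])
cv2.imwrite('pics/m1.png',cv2.convertScaleAbs(a[1],alpha=1.6));cv2.imwrite('pics/m2.png',cv2.resize(np.hstack([cv2.convertScaleAbs(a[i],alpha=1.6)[:,120:520] for i in(0,2)]),(800,400)))"
```

```text
3.25 [ 0.4149 -0.188   0.2017] [1.7995e+02 7.0000e-02 1.7355e+02] [ 0.47  0.48 -0.21  2.06  0.17  0.62  1.6 ] [0.7 0.2 0.3]
```

View pics/m1.png

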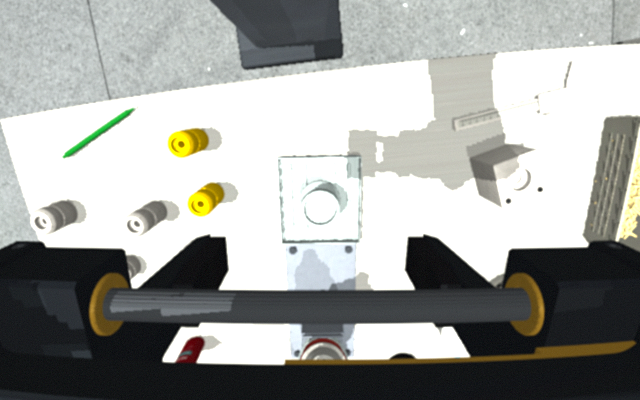

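View pics/m2.png

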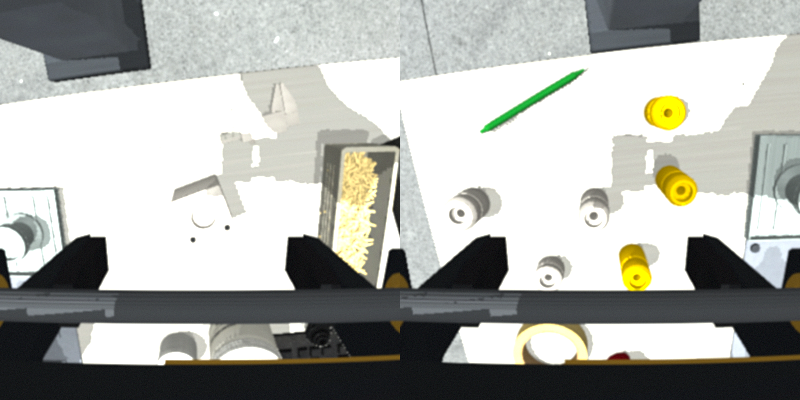

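The first picture shows the nest cup at about (321,203) with the can foreshortened at the bottom edge, behind the gripper. In the second, the block's bore is at (324,215) in w1, and the tall mandrel's top is at (314,213) in w3.

```bash
python3 -c "
from h import *
o=[]
for k,(u,v) in (('w1',(324,205)),('w2',(321,200)),('w3',(314,208))):
    p,a=load(k); c=a[v-45:v+45,u-33:u+33]
    c=cv2.normalize(c,None,0,255,cv2.NORM_MINMAX); o.append(cv2.resize(c,None,fx=4,fy=4,interpolation=cv2.INTER_CUBIC))
cv2.imwrite('pics/c1.png',np.hstack(o))"
```

```text
(no output)
```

View pics/c1.png

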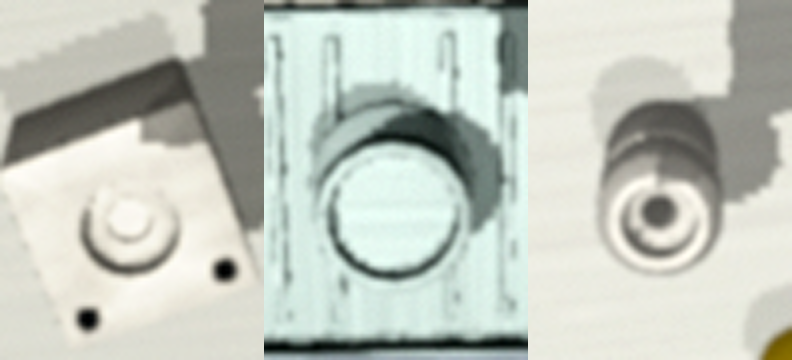

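The crops show the block's bore centred at (323.8,217) px in w1, the nest rim at (320.5,206.8) in w2 and the mandrel's top ring at (314,218.5) in w3.

```bash
python3 -c "
from h import *
def P(k,x,y,z,c):
    p,_=load(k); u,v=c; return plane(p,[(u-33+x/4-.375,v-45+y/4-.375)],z)[0]
B=(324,205);N=(321,200);M=(314,208)
print('block',P('w1',131,229,.068,B), [P('w1',x,y,.068,B).round(4).tolist() for x,y in((0,163),(198,100),(258,285),(88,319),(224,270),(82,229),(181,229),(131,185),(131,275))])
print('nest',P('w2',130,207,.054,N),[P('w2',x-264,y,.054,N).round(4).tolist() for x,y in((318,207),(470,207),(394,133),(394,280))])
print('tall',P('w3',132,222,.066,M),[P('w3',x-528,y,.066,M).round(4).tolist() for x,y in((606,222),(714,222),(660,175),(660,270),(660,272),(600,222),(721,222))])
# edge: tray front/back/side points full image w2 
p,_=load('w2')
for z in (0,.012): print('tray',[plane(p,[q],z)[0].round(4).tolist() for q in((281,156),(361,156),(361,241),(284,241))])
# top view blobs of mandrels
p,a=load('w3'); print('wide/short', plane(p,[(182,212)],.052)[0],plane(p,[(269,275)],.034)[0])
"
```

```text
block [0.44988982 0.31538216 0.068     ] [[0.4251, 0.2793, 0.068], [0.4128, 0.339, 0.068], [0.4721, 0.3516, 0.068], [0.4772, 0.2992, 0.068], [0.4661, 0.3418, 0.068], [0.4482, 0.3009, 0.068], [0.4516, 0.3302, 0.068], [0.4362, 0.3169, 0.068], [0.4644, 0.3138, 0.068]]
nest [0.4608194  0.05493852 0.054     ] [[0.458, 0.0299, 0.054], [0.4637, 0.08, 0.054], [0.4358, 0.0577, 0.054], [0.4864, 0.0521, 0.054]]
tall [ 0.45561577 -0.19560351  0.066     ] [[0.454, -0.2096, 0.066], [0.4572, -0.1816, 0.066], [0.4429, -0.1941, 0.066], [0.4689, -0.1971, 0.066], [0.4694, -0.1972, 0.066], [0.4539, -0.2111, 0.066], [0.4574, -0.1798, 0.066]]
tray [[0.3956, 0.0062, 0.0], [0.4087, 0.1206, 0.0], [0.5403, 0.1104, 0.0], [0.5267, -0.008, 0.0]]
tray [[0.3941, 0.0077, 0.012], [0.4068, 0.1191, 0.012], [0.535, 0.1092, 0.012], [0.5217, -0.0062, 0.012]]
wide/short [ 0.43745087 -0.33853644  0.052     ] [ 0.53296466 -0.25924995  0.034     ]
```

Emit:
{"method": "jog_arm", "body": {
  "slide": [
    [0.02, -0.004, -0.03],
    [0.0405, -0.0075, -0.07],
    [0.0405, -0.0075, -0.085],
    [0.0405, -0.0075, -0.085],
    [0.0405, -0.0075, -0.085]
  ],
  "rot": [
    [0, 0, 0],
    [0, 0, 0],
    [0, 0, 0],
    [0, 0, 0],
    [0, 0, 0]
  ],
  "claw": [0, 0, 0, 0, 0]
}}

```text
clock: 3.88
ee_pos: [0.4551, -0.197, 0.1171]
ee_rot: [3.142, 0.001, 3.026]
force: [0.6, -0.5, 0.9]
finger_gap: 0.0879
grip_force: 0.0
```

```bash
python3 -c "
from h import *
p,a=snap('wrist','w4'); q=proj(p,[[.4556,-.1956,.066]])[0]; print(q)
u,v=int(q[0]),int(q[1]); c=cv2.resize(cv2.normalize(a[max(v-60,0):v+60,u-80:u+80],None,0,255,cv2.NORM_MINMAX),None,fx=4,fy=4,interpolation=cv2.INTER_CUBIC); print(max(v-60,0),u-80); cv2.imwrite('pics/c4.png',c)"
```

```text
3.925 [ 0.4552 -0.1973  0.1172] [-1.7999e+02  1.1000e-01  1.7337e+02] [ 0.42  0.66 -0.16  2.03  0.22  0.46  1.55] [-0.3  0.4  0.6]
[318.68892604 203.58089845]
143 238
```

View pics/c4.png

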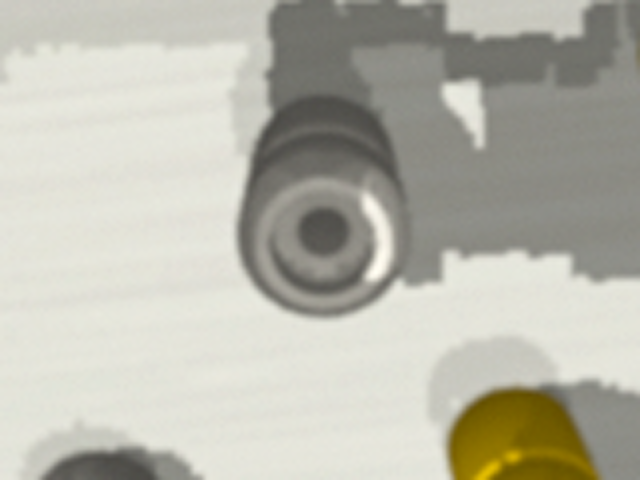

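The crop shows the mandrel's top ring centred at (319.1,203.6), matching the prediction of (318.7,203.6), so I descend and grip.

Emit:
{"method": "jog_arm", "body": {
  "slide": [
    [0.0005, 0.001, -0.04],
    [0.0005, 0.001, -0.08],
    [0.0005, 0.001, -0.096],
    [0.0005, 0.001, -0.096],
    [0.0005, 0.001, -0.096]
  ],
  "rot": [
    [0, 0, 0],
    [0, 0, 0],
    [0, 0, 0],
    [0, 0, 0],
    [0, 0, 0]
  ],
  "claw": [0, 0, 0, 0, 0]
}}

```text
clock: 4.55
ee_pos: [0.4558, -0.197, 0.0213]
ee_rot: [-3.141, 0.002, 3.025]
force: [0.2, -0.6, -0.1]
finger_gap: 0.0882
grip_force: 0.0
```

Emit:
{"method": "jog_arm", "body": {
  "slide": [
    [0, 0, 0],
    [0, 0, 0],
    [0, 0, 0],
    [0, 0, 0],
    [0, 0, 0]
  ],
  "rot": [
    [0, 0, 0],
    [0, 0, 0],
    [0, 0, 0],
    [0, 0, 0],
    [0, 0, 0]
  ],
  "claw": [0.4, 0.8, 1, 1, 1]
}}

```text
clock: 5.18
ee_pos: [0.4549, -0.1967, 0.0201]
ee_rot: [3.141, -0.0, 3.025]
force: [-0.0, 0.3, 0.4]
finger_gap: 0.0401
grip_force: 0.0
```

Emit:
{"method": "jog_arm", "body": {
  "slide": [
    [0, 0, 0],
    [0, 0, 0]
  ],
  "rot": [
    [0, 0, 0],
    [0, 0, 0]
  ],
  "claw": [1, 1]
}}

```text
clock: 5.42
ee_pos: [0.455, -0.1964, 0.0201]
ee_rot: [3.141, -0.0, 3.025]
force: [-0.1, 1.2, 1.4]
finger_gap: 0.031
grip_force: 30.0
```

Emit:
{"method": "jog_arm", "body": {
  "slide": [
    [0, 0, 0.02],
    [0, 0, 0.06],
    [0, 0, 0.1],
    [0, 0.03, 0.12],
    [0.002, 0.08, 0.12]
  ],
  "rot": [
    [0, 0, 0],
    [0, 0, 0],
    [0, 0, 0],
    [0, 0, 0],
    [0, 0, 0]
  ],
  "claw": [1, 1, 1, 1, 1]
}}

```text
clock: 6.05
ee_pos: [0.4575, -0.1183, 0.1412]
ee_rot: [-3.14, 0.003, 3.019]
force: [0.3, 0.9, -5.5]
finger_gap: 0.0312
grip_force: 30.0
```

Emit:
{"method": "jog_arm", "body": {
  "slide": [
    [0.002, 0.05, 0],
    [0.004, 0.1, 0],
    [0.006, 0.14, 0],
    [0.006, 0.165, 0],
    [0.006, 0.171, 0]
  ],
  "rot": [
    [0, 0, 0],
    [0, 0, 0],
    [0, 0, 0],
    [0, 0, 0],
    [0, 0, 0]
  ],
  "claw": [1, 1, 1, 1, 1]
}}

```text
clock: 6.68
ee_pos: [0.4623, 0.0559, 0.1397]
ee_rot: [3.141, -0.001, 3.028]
force: [-0.2, -0.5, -4.6]
finger_gap: 0.0304
grip_force: 30.0
```

Emit:
{"method": "jog_arm", "body": {
  "slide": [
    [0, 0, -0.02],
    [0, 0, -0.03],
    [0, 0, -0.03],
    [0, 0, -0.03]
  ],
  "rot": [
    [0, 0, 0],
    [0, 0, 0],
    [0, 0, 0],
    [0, 0, 0]
  ],
  "claw": [1, 1, 1, 1]
}}

```text
clock: 7.18
ee_pos: [0.4632, 0.0537, 0.1104]
ee_rot: [-3.142, 0.0, 3.024]
force: [-0.5, -0.3, -3.6]
finger_gap: 0.0307
grip_force: 30.0
```

```bash
python3 -c "
from h import *
p,a=snap('wrist','w5'); q=proj(p,[[.4608,.0549,.054]])[0]; print(q)
u,v=int(q[0]),int(q[1]); c=cv2.resize(cv2.normalize(a[max(v-90,0):v+60,u-100:u+100],None,0,255,cv2.NORM_MINMAX),None,fx=4,fy=4,interpolation=cv2.INTER_CUBIC); print(max(v-90,0),u-100); cv2.imwrite('pics/c5.png',c)"
```

```text
7.225 [0.4633 0.0539 0.1105] [1.7999e+02 4.0000e-02 1.7327e+02] [-0.16  0.65 -0.09  2.12  0.15  0.38  1.09] [-0.   0.5 -4.2]
[317.96477689 198.12819863]
108 217
```

View pics/c5.png

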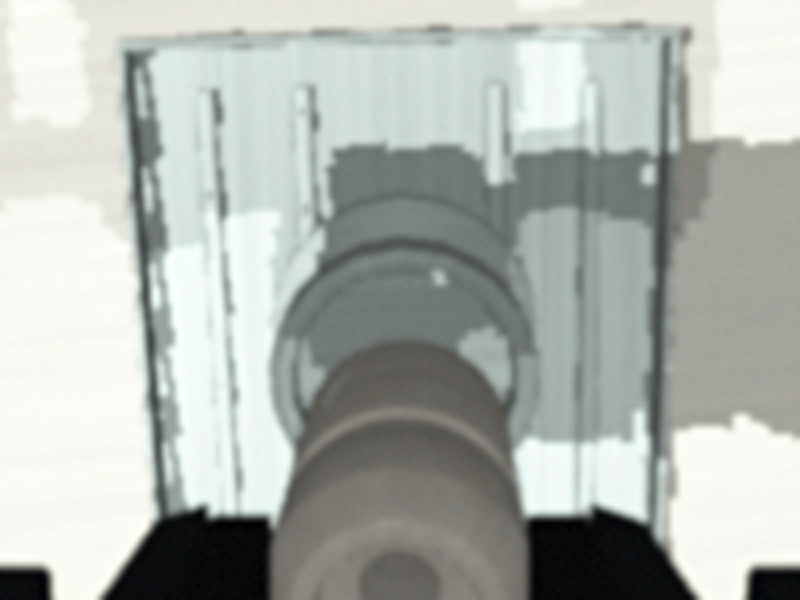

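The crop shows the nest rim centred on column 318 as predicted, with the mandrel's foot above it (near edge at crop row 342). I check the x offset numerically.

```bash
python3 -c "
from h import *
p,a=load('w5')
f=lambda x,y:(217+x/4-.375,108+y/4-.375)
z=.0904
print('foot near',plane(p,[f(404,342)],z), 'foot sides',plane(p,[f(305,430),f(510,430)],z))
print('rim near',plane(p,[f(405,240)],.054),'rim sides',plane(p,[f(272,365),f(538,365)],.054))
print('top hole',plane(p,[f(400,577)],z+.066))
"
```

```text
foot near [[0.44734419 0.05611503 0.0904    ]] foot sides [[0.46038535 0.03807479 0.0904    ]
 [0.46436345 0.07179986 0.0904    ]]
rim near [[0.43721255 0.05759082 0.054     ]] rim sides [[0.45838496 0.02933414 0.054     ]
 [0.46438428 0.08018909 0.054     ]]
top hole [[0.45806541 0.0542132  0.1564    ]]
```

Emit:
{"method": "jog_arm", "body": {
  "slide": [
    [-0.0025, 0.0, 0],
    [-0.0025, 0, -0.015],
    [-0.0025, 0, -0.03],
    [-0.0025, 0, -0.04],
    [-0.0025, 0, -0.043]
  ],
  "rot": [
    [0, 0, 0],
    [0, 0, 0],
    [0, 0, 0],
    [0, 0, 0],
    [0, 0, 0]
  ],
  "claw": [1, 1, 1, 1, 1]
}}

```text
clock: 7.85
ee_pos: [0.4603, 0.0543, 0.0668]
ee_rot: [-3.141, -0.001, 3.025]
force: [-0.0, -0.5, -4.5]
finger_gap: 0.031
grip_force: 30.0
```

Emit:
{"method": "jog_arm", "body": {
  "slide": [
    [0, 0, 0],
    [0, 0, -0.001],
    [0, 0, -0.001]
  ],
  "rot": [
    [0, 0, 0],
    [0, 0, 0],
    [0, 0, 0]
  ],
  "claw": [1, 1, 1]
}}

```text
clock: 8.22
ee_pos: [0.4606, 0.0543, 0.0664]
ee_rot: [3.141, 0.0, 3.025]
force: [0.2, -0.5, -3.7]
finger_gap: 0.031
grip_force: 30.0
```

Emit:
{"method": "jog_arm", "body": {
  "slide": [
    [0, 0, -0.0005],
    [0, 0, -0.0005],
    [0, 0, -0.0005],
    [0, 0, -0.0005],
    [0, 0, -0.0005]
  ],
  "rot": [
    [0, 0, 0],
    [0, 0, 0],
    [0, 0, 0],
    [0, 0, 0],
    [0, 0, 0]
  ],
  "claw": [1, 0.6, 0.4, 0, 0]
}}

```text
clock: 8.85
ee_pos: [0.4606, 0.0542, 0.0657]
ee_rot: [3.142, 0.0, 3.025]
force: [-0.1, 0.6, -0.7]
finger_gap: 0.063
grip_force: 0.0
```

Emit:
{"method": "jog_arm", "body": {
  "slide": [
    [0, 0, 0],
    [0, 0, 0],
    [0, 0, 0.03],
    [0, 0, 0.08],
    [0, 0, 0.12]
  ],
  "rot": [
    [0, 0, 0],
    [0, 0, 0],
    [0, 0, 0],
    [0, 0, 0],
    [0, 0, 0]
  ],
  "claw": [0, 0, 0, 0, 0]
}}

```text
clock: 9.48
ee_pos: [0.4604, 0.0542, 0.1872]
ee_rot: [3.141, 0.0, 3.025]
force: [1.1, 0.1, 0.6]
finger_gap: 0.088
grip_force: 0.0
```

Emit:
{"method": "jog_arm", "body": {
  "slide": [
    [-0.02, 0, 0.03],
    [-0.05, 0, 0.06],
    [-0.056, 0, 0.09],
    [-0.056, 0, 0.09]
  ],
  "rot": [
    [0, 0, 0],
    [0, 0, 0],
    [0, 0, 0],
    [0, 0, 0]
  ],
  "claw": [0, 0, 0, 0.5]
}}

```text
clock: 9.98
ee_pos: [0.4053, 0.0545, 0.2773]
ee_rot: [3.14, 0.004, 3.025]
force: [-0.8, 0.1, 0.0]
finger_gap: 0.0804
grip_force: 0.0
```

```bash
python3 -c "
from h import *
p,a=snap('wrist','w6'); t,b=snap('top','t6'); s,c=snap('scene','s6')
def crop(im,p,X,w,h,f):
    u,v=proj(p,[X])[0].astype(int); v=max(v,h); print(u-w,v-h); return cv2.resize(cv2.normalize(im[v-h:v+h,u-w:u+w],None,0,255,cv2.NORM_MINMAX),(2*w*f,2*h*f),interpolation=cv2.INTER_CUBIC)
A=crop(a,p,[.461,.055,.08],50,50,4);B=crop(b,t,[.56,.045,.1],20,50,4);C=crop(c,s,[.56,.045,.1],30,50,4)
cv2.imwrite('pics/c6.png',np.hstack([A,B,C]))"
```

```text
10.025 [0.4048 0.0543 0.2761] [1.7997e+02 1.1000e-01 1.7331e+02] [-0.13  0.3  -0.16  2.07  0.07  0.78  1.13] [ 0.2  0.1 -0.4]
10.075 [0.4045 0.0541 0.2753] [-1.8000e+02  1.0000e-02  1.7331e+02] [-0.13  0.3  -0.16  2.07  0.07  0.78  1.13] [ 0.9  0.2 -0.5]
10.125 [0.4042 0.0541 0.2749] [-1.7998e+02 -7.0000e-02  1.7331e+02] [-0.13  0.3  -0.16  2.07  0.07  0.78  1.13] [ 0.1  0.5 -0.6]
272 161
280 124
287 147
```

View pics/c6.png

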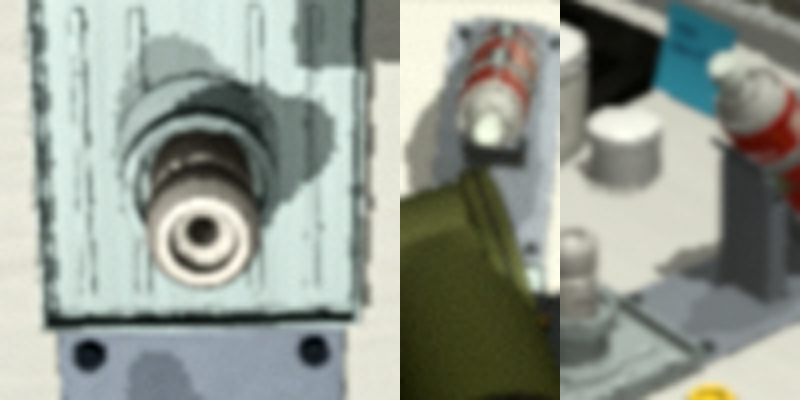

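The crops show the mandrel seated upright in the nest, the white cap at top-view pixel (302,156.5) and at scene pixel (327,163).

Emit:
{"method": "jog_arm", "body": {
  "slide": [
    [0.03, 0, 0.03],
    [0.06, -0.002, 0.03],
    [0.09, -0.004, 0.02],
    [0.12, -0.006, 0.0],
    [0.147, -0.009, -0.015]
  ],
  "rot": [
    [-1.0, -9.2, 0],
    [-2.0, -18.2, 0],
    [-3.0, -27.2, 0],
    [-3.8, -34.8, 0],
    [-3.8, -34.8, 0]
  ],
  "claw": [1, 1, 1, 1, 1]
}}

```text
clock: 10.75
ee_pos: [0.5106, 0.0205, 0.2857]
ee_rot: [-3.063, 0.519, 3.024]
force: [-0.8, -0.1, 0.7]
finger_gap: 0.0184
grip_force: 0.0
```

Emit:
{"method": "jog_arm", "body": {
  "slide": [
    [0, 0, 0],
    [0, 0, 0],
    [0, 0, 0],
    [0, 0, 0]
  ],
  "rot": [
    [0, 0, 0],
    [0, 0, 0],
    [0, 0, 0],
    [0, 0, 0]
  ],
  "claw": [1, 1, 1, 1]
}}

```text
clock: 11.25
ee_pos: [0.5113, 0.0202, 0.2876]
ee_rot: [-3.065, 0.521, 3.021]
force: [1.0, -0.9, -0.4]
finger_gap: 0.0001
grip_force: 0.0
```

```bash
python3 -c "
from h import *
t,_=load('t6');s,_=load('s6')
print(plane(t,[(302,156.5)],.193),plane(s,[(327,163)],.193))
for X in([.59,.041,.2],[.5955,.0404,.1918]): print(proj(t,[X]),proj(s,[X]))
p,a=snap('wrist','w7'); q=proj(p,[[.59,.041,.2]])[0]; print(q, status.sense()['finger_gap'])
R=Rn.from_euler('xyz',status.sense()['ee_rot']).as_matrix(); print(R[:,2],R[:,1])
cv2.imwrite('pics/c7.png',cv2.normalize(a,None,0,255,cv2.NORM_MINMAX))"
```

```text
[[0.59691084 0.04037833 0.193     ]] [[0.60104156 0.04725046 0.193     ]]
[[301.70137024 158.01668011]] [[325.82257458 162.57572658]]
[[301.9893568  157.01973311]] [[327.3636359  164.69664276]]
11.3 [0.5113 0.0202 0.2875] [-175.63   29.83  173.09] [-0.38  0.27  0.05  2.29  1.12  0.31  0.06] [-1.  -0.5  1.2]
[357.34476417 207.32722616] 0.0004591987653773094
[ 0.48322931 -0.13533472 -0.86497049] [ 0.1576402   0.98528249 -0.06609077]
```

View pics/c7.png

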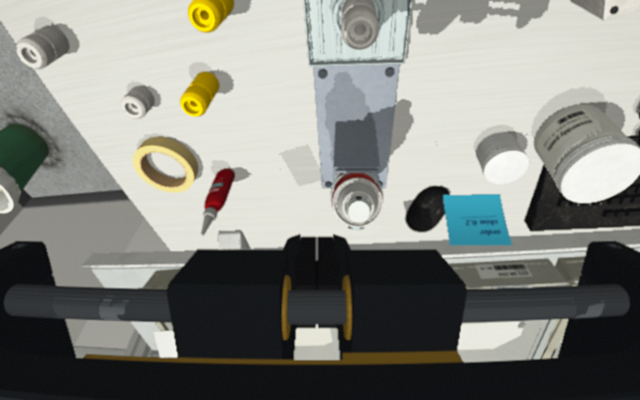

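The cap shows at (358,209) in the wrist picture, against (357.3,207.3) predicted, so nozzle_top is about (0.590,0.041,0.200). The arm stopped short of the full pose, so I compute what's left.

```bash
cat >> h.py <<'E'
sy=np.radians(-6.3); SX=np.array([np.cos(sy),np.sin(sy),0]);SY=np.array([-np.sin(sy),np.cos(sy),0])
a35=np.radians(35); AX=-SX*np.sin(a35)+np.array([0,0,np.cos(a35)]); NOZ=np.array([.590,.041,.200])
def need(stand):
    s=status.sense(); R=Rn.from_euler('xyz',s['ee_rot']); Rd=np.c_[np.cross(SY,-AX),SY,-AX]
    print('slide',(NOZ+AX*stand-s['ee_pos']).round(4),'rot',np.degrees((Rn.from_matrix(Rd)*R.inv()).as_rotvec()).round(1),s['joints'].round(2),s['force'].round(1),s['clock'])
    rel=s['ee_pos']-NOZ; print('along',(rel@AX).round(4),'lateral',(rel-rel@AX*AX).round(4),'tilt',np.arccos(R.as_matrix()[2,2]).round(3))
E
python3 -c "
from h import *
need(.05)"
```

```text
slide [ 0.0502  0.024  -0.0466] rot [ 3.1 -5.6  3. ] [-0.38  0.27  0.05  2.29  1.12  0.31  0.06] [-1.  -0.5  1.2] 11.3
along 0.1153 lateral [-0.013  -0.0281 -0.0069] tilt 2.616
```

Emit:
{"method": "jog_arm", "body": {
  "slide": [
    [0.015, 0.007, -0.014],
    [0.03, 0.014, -0.028],
    [0.05, 0.024, -0.0465],
    [0.05, 0.024, -0.0465],
    [0.05, 0.024, -0.0465]
  ],
  "rot": [
    [1, -2, 1],
    [2, -4, 2],
    [3.1, -5.6, 3],
    [3.1, -5.6, 3],
    [3.1, -5.6, 3]
  ],
  "claw": [1, 1, 1, 1, 1]
}}

```text
clock: 11.92
ee_pos: [0.561, 0.0438, 0.2398]
ee_rot: [-3.141, 0.609, 3.032]
force: [-0.8, -0.2, 0.8]
finger_gap: 0.0004
grip_force: 0.0
```

```bash
python3 -c "
from h import *
need(.03)"
```

```text
slide [ 0.0119 -0.0009 -0.0152] rot [-0.  -0.1 -0. ] [-0.21  0.43 -0.15  2.34  2.11  0.36 -0.92] [-0.8 -0.2  0.8] 11.925
along 0.0493 lateral [-0.0009 -0.0003 -0.0006] tilt 2.533
```

Emit:
{"method": "jog_arm", "body": {
  "slide": [
    [0.008, -0.001, -0.01],
    [0.016, -0.0015, -0.022],
    [0.026, -0.0025, -0.035],
    [0.026, -0.0025, -0.035],
    [0.026, -0.0025, -0.035]
  ],
  "rot": [
    [0, 0, 0],
    [0, 0, 0],
    [0, 0, 0],
    [0, 0, 0],
    [0, 0, 0]
  ],
  "claw": [1, 1, 1, 1, 1]
}}

```text
clock: 12.55
ee_pos: [0.587, 0.0416, 0.2057]
ee_rot: [-3.141, 0.611, 3.033]
force: [-0.9, 0.1, -0.3]
finger_gap: 0.0004
grip_force: 0.0
```

```bash
python3 -c "
from h import *
need(0)
p,a=snap('wrist','w8'); u,v=proj(p,[NOZ])[0].astype(int);print(u-60,v-60)
A=cv2.resize(cv2.normalize(a[v-60:v+60,u-60:u+60],None,0,255,cv2.NORM_MINMAX),(400,400),interpolation=cv2.INTER_CUBIC)
p,a=snap('scene','s8'); u,v=proj(p,[NOZ])[0].astype(int);print(u-25,v-25)
B=cv2.resize(cv2.normalize(a[v-25:v+25,u-25:u+25],None,0,255,cv2.NORM_MINMAX),(400,400),interpolation=cv2.INTER_CUBIC)
cv2.imwrite('pics/c8.png',np.hstack([A,B]))"
```

```text
slide [ 0.003  -0.0006 -0.0057] rot [ 0.  -0.  -0.1] [-0.14  0.53 -0.23  2.32  2.22  0.44 -1.  ] [-0.9  0.1 -0.3] 12.55
along 0.0064 lateral [0.0007 0.0002 0.0005] tilt 2.531
12.6 [0.5871 0.0417 0.206 ] [-179.99   35.03  173.77] [-0.14  0.53 -0.23  2.32  2.22  0.44 -1.  ] [-0.4  0.3 -0.1]
256 161
12.65 [0.5871 0.0418 0.2062] [180.    35.05 173.77] [-0.14  0.53 -0.23  2.32  2.22  0.44 -1.  ] [0.6 1.1 0.3]
300 137
```

View pics/c8.png

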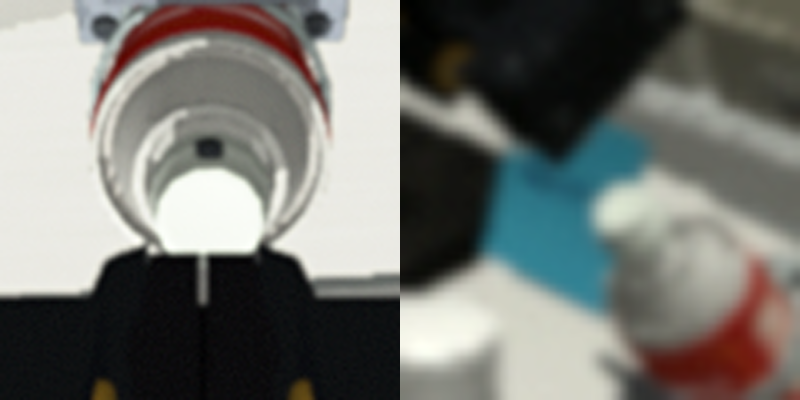

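The cap is centred sideways under the closed fingertips, but the picture suggests the tips could sit off the cap along the other direction. I check the projections.

```bash
python3 -c "
from h import *
s=status.sense(); R=Rn.from_euler('xyz',s['ee_rot']).as_matrix(); T=s['ee_pos']
for k in('s8','w8'):
    p,a=load(k)
    for n,o in(('tcp',(0,0,0)),('x+9',(.009,0,0)),('x-9',(-.009,0,0)),('x+9 z-20',(.009,0,-.02)),('x+9,z-40',(.009,0,-.04)),('x9y-12z0',(.009,-.012,0)),('x-9y-12z0',(-.009,-.012,0))): print(k,n,proj(p,[T+R@np.array(o)])[0].round(1))
    for n,X in(('noz',NOZ),('rim near',NOZ+R[:,0]*.0105),('rim far',NOZ-R[:,0]*.0105),('y+',NOZ+SY*.0105),('y-',NOZ-SY*.0105),('cap base',NOZ-AX*.02+R[:,0]*.0105)): print(k,n,proj(p,[X])[0].round(1))
"
```

```text
s8 tcp [324.9 160.8]
s8 x+9 [322.8 163.2]
s8 x-9 [326.9 158.4]
s8 x+9 z-20 [319.5 158.9]
s8 x+9,z-40 [316.2 154.6]
s8 x9y-12z0 [325.6 164.6]
s8 x-9y-12z0 [329.7 159.8]
s8 noz [325.8 162.6]
s8 rim near [323.4 165.4]
s8 rim far [328.2 159.8]
s8 y+ [323.5 161.4]
s8 y- [328.2 163.8]
s8 cap base [326.7 169.5]
w8 tcp [316.9 227.2]
w8 x+9 [316.9 213. ]
w8 x-9 [316.9 241. ]
w8 x+9 z-20 [317.  224.6]
w8 x+9,z-40 [317.  239.1]
w8 x9y-12z0 [296.8 213. ]
w8 x-9y-12z0 [297.3 241. ]
w8 noz [316.2 221.7]
w8 rim near [316.2 205.5]
w8 rim far [316.2 237.4]
w8 y+ [333.1 221.7]
w8 y- [299.3 221.6]
w8 cap base [316.2 196.9]
```

The fingertips look short of the cap in both views, so I advance along the axis in 4 mm calls, which is less than the head's travel, and watch the force.

Emit:
{"method": "jog_arm", "body": {
  "slide": [
    [0.0015, 0.001, 0.001],
    [0.0026, 0.0009, -0.0006],
    [0.0038, 0.0007, -0.0023],
    [0.0038, 0.0007, -0.0023]
  ],
  "rot": [
    [0, 0, 0],
    [0, 0, 0],
    [0, 0, 0],
    [0, 0, 0]
  ],
  "claw": [1, 1, 1, 1]
}}

```text
clock: 13.15
ee_pos: [0.5911, 0.0423, 0.2033]
ee_rot: [3.142, 0.611, 3.033]
force: [0.1, -0.2, 0.6]
finger_gap: 0.0004
grip_force: 0.0
```

Emit:
{"method": "jog_arm", "body": {
  "slide": [
    [0.0011, -0.0001, -0.0016],
    [0.0023, -0.0003, -0.0033],
    [0.0023, -0.0003, -0.0033]
  ],
  "rot": [
    [0, 0, 0],
    [0, 0, 0],
    [0, 0, 0]
  ],
  "claw": [1, 1, 1]
}}

```text
clock: 13.52
ee_pos: [0.5934, 0.042, 0.2]
ee_rot: [3.141, 0.611, 3.032]
force: [0.7, 0.0, 0.1]
finger_gap: 0.0004
grip_force: 0.0
```

Emit:
{"method": "jog_arm", "body": {
  "slide": [
    [0.0011, -0.0001, -0.0016],
    [0.0023, -0.0003, -0.0033],
    [0.0023, -0.0003, -0.0033]
  ],
  "rot": [
    [0, 0, 0],
    [0, 0, 0],
    [0, 0, 0]
  ],
  "claw": [1, 1, 1]
}}

```text
clock: 13.9
ee_pos: [0.5957, 0.0417, 0.1967]
ee_rot: [3.141, 0.611, 3.032]
force: [0.4, 0.8, 0.1]
finger_gap: 0.0004
grip_force: 0.0
```

Emit:
{"method": "jog_arm", "body": {
  "slide": [
    [0.0011, -0.0001, -0.0016],
    [0.0023, -0.0003, -0.0033],
    [0.0023, -0.0003, -0.0033]
  ],
  "rot": [
    [0, 0, 0],
    [0, 0, 0],
    [0, 0, 0]
  ],
  "claw": [1, 1, 1]
}}

```text
clock: 14.28
ee_pos: [0.598, 0.0414, 0.1934]
ee_rot: [3.141, 0.611, 3.032]
force: [0.1, -0.2, 1.0]
finger_gap: 0.0003
grip_force: 0.0
```

```bash
python3 -c "
from h import *
need(0)
for k in ('w7','w8','w9'):
    p,a=snap('wrist','w9') if k=='w9' else load(k)
    g=cv2.cvtColor(a,cv2.COLOR_BGR2GRAY); 
    print(k,'col profile 319:',[int(x) for x in g[180:252:3,319]])
    print('row 225:',[int(x) for x in g[225,285:355:3]], 'noz',proj(p,[NOZ])[0])
    m=(g[170:240,280:380]>0.93*np.percentile(g[190:235,300:365],97)).astype(np.uint8)
    n,l,st,c=cv2.connectedComponentsWithStats(m); i=1+np.argmax(st[1:,4]); print('blob',st[i]+[280,170,0,0,0],c[i]+[280,170])
"
```

```text
slide [-0.008  -0.0004  0.0066] rot [-0.   0.  -0.1] [-0.12  0.57 -0.24  2.3   2.25  0.46 -1.02] [ 0.1 -0.2  1. ] 14.275
along -0.01 lateral [0.0023 0.001  0.0015] tilt 2.531
w7 col profile 319: [207, 223, 226, 225, 225, 225, 225, 225, 224, 224, 223, 225, 223, 223, 223, 222, 226, 224, 225, 80, 17, 16, 17, 16]
row 225: [225, 225, 225, 225, 223, 224, 224, 223, 223, 224, 223, 224, 223, 223, 225, 224, 224, 224, 225, 225, 227, 201, 186, 160] noz [357.34476417 207.32722616]
blob [ 280  170  100   70 2863] [312.45581558 211.36570031]
w8 col profile 319: [114, 117, 116, 119, 128, 130, 135, 102, 34, 50, 130, 244, 247, 245, 245, 244, 244, 243, 243, 98, 17, 17, 18, 18]
row 225: [231, 231, 201, 118, 193, 232, 232, 243, 243, 244, 243, 244, 244, 245, 245, 245, 240, 187, 191, 193, 139, 229, 230, 230] noz [316.19411436 221.6770792 ]
blob [ 339  170   41   70 1785] [365.57591036 207.36470588]
14.325 [0.598  0.0414 0.1935] [179.99  35.02 173.75] [-0.12  0.57 -0.24  2.3   2.25  0.46 -1.02] [ 0.6 -0.2  0. ]
w9 col profile 319: [116, 117, 118, 118, 120, 120, 137, 135, 129, 61, 40, 71, 144, 245, 247, 247, 246, 245, 246, 101, 20, 19, 20, 19]
row 225: [159, 148, 194, 234, 179, 145, 239, 245, 245, 246, 246, 246, 247, 247, 247, 243, 139, 134, 235, 161, 187, 169, 223, 228] noz [314.44070614 228.22852743]
blob [ 345  170   35   70 1439] [366.64072272 205.39541348]
```

Emit:
{"method": "jog_arm", "body": {
  "slide": [
    [0.0015, -0.0002, -0.0022],
    [0.003, -0.0003, -0.0043],
    [0.0045, -0.0005, -0.0065],
    [0.0045, -0.0005, -0.0065]
  ],
  "rot": [
    [0, 0, 0],
    [0, 0, 0],
    [0, 0, 0],
    [0, 0, 0]
  ],
  "claw": [1, 1, 1, 1]
}}

```text
clock: 14.82
ee_pos: [0.6025, 0.0409, 0.1868]
ee_rot: [3.142, 0.611, 3.032]
force: [0.6, 0.6, -0.0]
finger_gap: 0.0003
grip_force: 0.0
```

Emit:
{"method": "jog_arm", "body": {
  "slide": [
    [0.0011, -0.0001, -0.0016],
    [0.0023, -0.0003, -0.0033],
    [0.0023, -0.0003, -0.0033]
  ],
  "rot": [
    [0, 0, 0],
    [0, 0, 0],
    [0, 0, 0]
  ],
  "claw": [1, 1, 1]
}}

```text
clock: 15.2
ee_pos: [0.6048, 0.0406, 0.1836]
ee_rot: [3.141, 0.611, 3.033]
force: [-1.1, -0.1, -0.4]
finger_gap: 0.0006
grip_force: 0.0
```

```bash
python3 -c "
from h import *
need(0)
p,a=snap('wrist','w10'); g=cv2.cvtColor(a,cv2.COLOR_BGR2GRAY)
print('col 317:',[int(x) for x in g[190:252:2,317]]); print('row 232:',[int(x) for x in g[232,280:355:3]])
s,b=snap('scene','s10'); g=cv2.cvtColor(b,cv2.COLOR_BGR2GRAY); print(proj(s,[NOZ]))
print(g[148:174:2,310:342:2])
g=cv2.cvtColor(load('s8')[1],cv2.COLOR_BGR2GRAY); print(g[148:174:2,310:342:2])
"
```

```text
slide [-0.0148  0.0004  0.0164] rot [-0.   0.  -0.1] [-0.11  0.59 -0.25  2.29  2.27  0.47 -1.03] [-1.1 -0.1 -0.4] 15.2
along -0.0219 lateral [0.0023 0.001  0.0015] tilt 2.53
15.25 [0.6048 0.0406 0.1837] [179.99  35.02 173.75] [-0.11  0.59 -0.25  2.29  2.27  0.47 -1.03] [-0.2 -0.3 -0.3]
col 317: [116, 119, 119, 119, 117, 120, 144, 129, 133, 138, 125, 95, 27, 43, 42, 73, 121, 157, 188, 189, 194, 245, 249, 234, 122, 121, 122, 121, 121, 121, 119]
row 232: [226, 218, 118, 184, 223, 219, 168, 178, 246, 247, 247, 244, 241, 244, 245, 245, 244, 244, 119, 131, 236, 180, 188, 174, 212]
15.3 [0.6048 0.0406 0.1837] [179.99  35.02 173.75] [-0.11  0.59 -0.25  2.29  2.27  0.47 -1.03] [ 0.9  0.9 -0.5]
[[325.82257458 162.57572658]]
[[ 54  59  57  59  60  60  65  66  57  54  53  53  54  57  85  89]
 [ 64  71  62  59  61  62  63  61  55  54  54  53  55  77 124 122]
 [ 70  70  60  59  61  62  58  55  54  55  53  55  69 105 132 139]
 [ 61  70  67  55  57  56  55  54  54  53  56  69  96 106 113 120]
 [ 59  76  90  65  53  53  55  56  55  55  67  95 105 106 107 107]
 [ 60  82  96  81  63  53  54  57  59  65
[... 667 characters left out ...]
 105 106 110 117 123 133 139]
 [130 136  92  65  55  56  74  95  98  99 101 105 106 108 113 120]
 [ 68  96 105  90  69  69  92  99  98  99 101 106 106 106 106 108]
 [ 60  83  98  90  88  92  99 100 102 105 128 135 116 107 107 107]
 [ 63  89 102  97  93  93  94 106 139 155 162 164 155 145 121 109]
 [ 66  96 105 105 104 101 101 136 172 174 170 164 164 164 152 127]
 [ 71 102 108 107 107 105 106 142 170 165 155 156 141 141 140 148]
 [ 80 106 110 109 108 108 106 116 125 127 138 141 134 141 148 139]
 [ 99 115 111 110 110 109 108 107 102 108 118 129 148 148 158 150]
 [147 152 126 112 110 110 110 110 108 101 106 124 137 143 154 153]
 [167 168 158 139 120 112 110 112 107 102 108 116 128 140 147 147]]
```

The scene view now shows the fingertips right at the cap's top face, so I continue in small steps.

Emit:
{"method": "jog_arm", "body": {
  "slide": [
    [0.0011, -0.0001, -0.0016],
    [0.0023, -0.0003, -0.0033],
    [0.0023, -0.0003, -0.0033]
  ],
  "rot": [
    [0, 0, 0],
    [0, 0, 0],
    [0, 0, 0]
  ],
  "claw": [1, 1, 1]
}}

```text
clock: 15.68
ee_pos: [0.6071, 0.0403, 0.1803]
ee_rot: [3.141, 0.611, 3.032]
force: [0.1, 0.7, -0.4]
finger_gap: 0.0002
grip_force: 0.0
```

Emit:
{"method": "jog_arm", "body": {
  "slide": [
    [0.0011, -0.0001, -0.0016],
    [0.0023, -0.0003, -0.0033],
    [0.0023, -0.0003, -0.0033]
  ],
  "rot": [
    [0, 0, 0],
    [0, 0, 0],
    [0, 0, 0]
  ],
  "claw": [1, 1, 1]
}}

```text
clock: 16.05
ee_pos: [0.6094, 0.04, 0.177]
ee_rot: [3.141, 0.611, 3.032]
force: [-0.8, 0.3, 0.2]
finger_gap: 0.0003
grip_force: 0.0
```

Emit:
{"method": "jog_arm", "body": {
  "slide": [
    [0.0011, -0.0001, -0.0016],
    [0.0023, -0.0003, -0.0033],
    [0.0023, -0.0003, -0.0033]
  ],
  "rot": [
    [0, 0, 0],
    [0, 0, 0],
    [0, 0, 0]
  ],
  "claw": [1, 1, 1]
}}

```text
clock: 16.42
ee_pos: [0.6117, 0.0397, 0.1737]
ee_rot: [3.141, 0.611, 3.032]
force: [0.7, -0.1, 0.9]
finger_gap: 0.0008
grip_force: 0.0
```

```bash
python3 -c "
from h import *
need(0)
p,a=snap('wrist','w11'); g=cv2.cvtColor(a,cv2.COLOR_BGR2GRAY)
print('col 317:',[int(x) for x in g[190:252:2,317]]); print('row 234:',[int(x) for x in g[234,280:355:3]])
s,b=snap('scene','s11'); g=cv2.cvtColor(b,cv2.COLOR_BGR2GRAY)
print(g[148:174:2,310:342:2])
"
```

```text
slide [-0.0217  0.0013  0.0263] rot [-0.   0.  -0.1] [-0.1   0.62 -0.26  2.28  2.29  0.49 -1.04] [ 0.7 -0.1  0.9] 16.425
along -0.034 lateral [0.0023 0.0008 0.0015] tilt 2.53
16.475 [0.6117 0.0397 0.1738] [180.    35.02 173.76] [-0.1   0.62 -0.26  2.28  2.29  0.49 -1.04] [0.  0.5 0.4]
col 317: [115, 117, 119, 120, 120, 119, 122, 117, 122, 145, 130, 134, 139, 134, 112, 61, 27, 44, 46, 86, 123, 141, 165, 133, 70, 68, 70, 68, 69, 79, 82]
row 234: [175, 145, 198, 197, 238, 110, 90, 126, 118, 127, 153, 161, 163, 164, 164, 152, 126, 119, 75, 114, 126, 238, 166, 143, 216]
16.525 [0.6117 0.0397 0.1738] [179.99  35.02 173.75] [-0.1   0.62 -0.26  2.28  2.29  0.49 -1.04] [-0.3  0.7 -0. ]
[[ 51  55  58  58  57  57  59  60  60  60  58  56  54  55  59  59]
 [ 50  52  56  58  60  60  60  60  60  58  56  55  53  53  56  79]
 [ 52  60  71  64  60  61  61  62  61  57  55  55  53  54  70 121]
 [ 53  67  70  62  60  64  66  60  57  55  54  54  54  59  87 117]
 [ 55  63  70  63  57  60  60  57  55  54  54  54  60  83 103 107]
 [ 60  68  78  82  65  54  55  55  55  55  53  60  85 104 108 107]
 [ 63  88 102  98  86  59  52  54  58  60  59  97 142 145 121 109]
 [ 66  96 106 105 102  85  65  56  56  60  88 145 163 164 153 128]
 [ 70 103 108 108 106 105  99  82  59  72 124 154 142 141 141 149]
 [ 79 106 109 109 108 107 106 101  78 100 135 142 134 142 149 139]
 [ 99 114 111 110 109 108 108 106  99 107 119 130 147 149 159 151]
 [148 152 126 111 111 110 109 110 109 101 106 124 138 143 155 154]
 [167 168 159 139 120 112 110 112 107 103 108 116 129 141 147 147]]
```

Emit:
{"method": "jog_arm", "body": {
  "slide": [
    [0.0011, -0.0001, -0.0016],
    [0.0017, -0.0002, -0.0025],
    [0.0017, -0.0002, -0.0025]
  ],
  "rot": [
    [0, 0, 0],
    [0, 0, 0],
    [0, 0, 0]
  ],
  "claw": [1, 1, 1]
}}

```text
clock: 16.9
ee_pos: [0.6134, 0.0395, 0.1713]
ee_rot: [3.141, 0.611, 3.032]
force: [-0.1, -0.1, 0.1]
finger_gap: 0.0004
grip_force: 0.0
```

Emit:
{"method": "jog_arm", "body": {
  "slide": [
    [0.0011, -0.0001, -0.0016],
    [0.0017, -0.0002, -0.0025],
    [0.0017, -0.0002, -0.0025]
  ],
  "rot": [
    [0, 0, 0],
    [0, 0, 0],
    [0, 0, 0]
  ],
  "claw": [1, 1, 1]
}}

```text
clock: 17.27
ee_pos: [0.6151, 0.0393, 0.1688]
ee_rot: [3.141, 0.611, 3.033]
force: [-0.2, -0.1, 0.3]
finger_gap: 0.0004
grip_force: 0.0
```

Emit:
{"method": "jog_arm", "body": {
  "slide": [
    [0.0011, -0.0001, -0.0016],
    [0.0017, -0.0002, -0.0025],
    [0.0017, -0.0002, -0.0025]
  ],
  "rot": [
    [0, 0, 0],
    [0, 0, 0],
    [0, 0, 0]
  ],
  "claw": [1, 1, 1]
}}

```text
clock: 17.65
ee_pos: [0.6167, 0.0392, 0.1665]
ee_rot: [3.141, 0.611, 3.033]
force: [-2.6, -0.2, 4.4]
finger_gap: 0.0007
grip_force: 2.5
```

```bash
python3 -c "
from h import *
need(0)
p,a=snap('wrist','w12'); g=cv2.cvtColor(a,cv2.COLOR_BGR2GRAY)
print('col 317:',[int(x) for x in g[190:252:2,317]]); print('row 234:',[int(x) for x in g[234,280:355:3]])
s,b=snap('scene','s12'); g=cv2.cvtColor(b,cv2.COLOR_BGR2GRAY)
print(g[148:174:2,310:342:2])
"
```

```text
slide [-0.0267  0.0018  0.0335] rot [-0.   0.  -0.1] [-0.09  0.64 -0.27  2.27  2.3   0.5  -1.05] [-2.6 -0.2  4.4] 17.65
along -0.0428 lateral [0.0023 0.0009 0.0015] tilt 2.53
17.7 [0.6167 0.0392 0.1665] [179.99  35.03 173.76] [-0.09  0.64 -0.27  2.27  2.3   0.5  -1.05] [-2.   0.9  4.5]
col 317: [135, 116, 116, 119, 119, 121, 122, 118, 123, 121, 115, 145, 138, 129, 139, 133, 117, 84, 22, 42, 46, 58, 116, 101, 66, 70, 70, 70, 70, 69, 69]
row 234: [189, 176, 178, 214, 237, 115, 74, 134, 128, 124, 124, 124, 117, 117, 126, 125, 126, 129, 74, 95, 117, 163, 160, 122, 129]
17.75 [0.6167 0.0392 0.1665] [179.99  35.03 173.76] [-0.09  0.64 -0.27  2.27  2.3   0.5  -1.05] [-2.5  0.6  5.4]
[[ 50  53  55  56  55  53  55  58  60  61  60  60  58  55  55  57]
 [ 54  52  56  58  57  55  59  60  60  61  60  58  55  54  56  60]
 [ 53  51  52  56  58  59  60  60  62  60  58  56  55  54  53  56]
 [ 51  52  62  69  61  60  60  62  67  66  56  54  55  54  56  72]
 [ 53  54  71  71  62  60  63  63  60  58  55  55  54  56  70  97]
 [ 58  54  70  73  62  58  60  60  57  55  55  54  54  67  96 106]
 [ 62  77  82  87  80  58  55  55  55  55  55  55  66 114 120 109]
 [ 66  95 107 106 102  84  57  53  54  58  58  62 108 153 153 127]
 [ 70 102 108 107 106 103  84  66  56  58  61  95 127 140 141 149]
 [ 80 107 109 109 108 107 105  96  66  58  87 129 135 142 150 139]
 [ 99 115 111 110 110 109 109 105  90  77 105 126 137 148 158 151]
 [148 152 126 112 110 110 110 110 107 100 106 122 134 143 156 154]
 [167 168 159 140 121 112 111 113 107 103 108 116 129 140 147 147]]
```

Contact: about 5 N along the can's axis, so roughly 1.7 mm down. I push about 3 mm more and hold.

Emit:
{"method": "jog_arm", "body": {
  "slide": [
    [0.0009, -0.0001, -0.0013],
    [0.0017, -0.0002, -0.0025],
    [0.0017, -0.0002, -0.0025],
    [0.0017, -0.0002, -0.0025]
  ],
  "rot": [
    [0, 0, 0],
    [0, 0, 0],
    [0, 0, 0],
    [0, 0, 0]
  ],
  "claw": [1, 1, 1, 1]
}}

```text
clock: 18.25
ee_pos: [0.6184, 0.0391, 0.1641]
ee_rot: [3.141, 0.612, 3.033]
force: [-3.4, 0.7, 7.6]
finger_gap: 0.0006
grip_force: 4.2
```

Emit:
{"method": "jog_arm", "body": {
  "slide": [
    [0.0004, 0, -0.0006],
    [0.0004, 0, -0.0006],
    [0.0004, 0, -0.0006]
  ],
  "rot": [
    [0, 0, 0],
    [0, 0, 0],
    [0, 0, 0]
  ],
  "claw": [1, 1, 1]
}}

```text
clock: 18.62
ee_pos: [0.6185, 0.0391, 0.164]
ee_rot: [3.141, 0.612, 3.033]
force: [-7.1, 0.4, 11.1]
finger_gap: 0.0002
grip_force: 6.7
```

It is fully down on its stop at 13 N. I retreat along the axis.

Emit:
{"method": "jog_arm", "body": {
  "slide": [
    [-0.0057, 0.0006, 0.0082],
    [-0.017, 0.002, 0.025],
    [-0.034, 0.004, 0.049],
    [-0.051, 0.006, 0.074],
    [-0.057, 0.006, 0.082]
  ],
  "rot": [
    [0, 0, 0],
    [0, 0, 0],
    [0, 0, 0],
    [0, 0, 0],
    [0, 0, 0]
  ],
  "claw": [1, 1, 1, 1, 1]
}}

```text
clock: 19.25
ee_pos: [0.5617, 0.0451, 0.2465]
ee_rot: [3.141, 0.613, 3.033]
force: [0.2, 0.5, -0.1]
finger_gap: 0.0008
grip_force: 0.0
```

```bash
cat >> h.py <<'E'
def down(t):
    s=status.sense(); R=Rn.from_euler('xyz',s['ee_rot']); y=np.radians(173.5); x=np.array([np.cos(y),np.sin(y),0]); z=np.array([0,0,-1.])
    print('slide',(np.array(t)-s['ee_pos']).round(4),'rot',np.degrees((Rn.from_matrix(np.c_[x,np.cross(z,x),z])*R.inv()).as_rotvec()).round(1),s['joints'].round(2),s['force'].round(1),s['clock'])
E
python3 -c "
from h import *
down([.405,.055,.28])"
```

```text
slide [-0.1567  0.0099  0.0335] rot [ 3.9 34.9 -0.3] [-0.23  0.41 -0.13  2.34  2.09  0.34 -0.9 ] [ 0.2  0.5 -0.1] 19.25
```

Emit:
{"method": "jog_arm", "body": {
  "slide": [
    [-0.03, 0.002, 0.03],
    [-0.07, 0.004, 0.04],
    [-0.11, 0.006, 0.04],
    [-0.157, 0.01, 0.034],
    [-0.157, 0.01, 0.034]
  ],
  "rot": [
    [1, 8.7, 0],
    [2, 17.4, 0],
    [3, 26, 0],
    [3.9, 34.9, -0.3],
    [3.9, 34.9, -0.3]
  ],
  "claw": [1, 1, 0.5, 0, 0]
}}

```text
clock: 19.88
ee_pos: [0.4765, 0.0241, 0.2719]
ee_rot: [-3.071, 0.323, 3.006]
force: [-0.4, -1.3, -1.3]
finger_gap: 0.0279
grip_force: 0.0
```

```bash
python3 -c "
from h import *
down([.405,.055,.28])"
```

```text
slide [-0.0715  0.0309  0.0081] rot [ 6.3 17.9  1.9] [ 0.03  0.3  -0.44  2.18  0.71  0.54  0.45] [-0.4 -1.3 -1.3] 19.875
```

Emit:
{"method": "jog_arm", "body": {
  "slide": [
    [-0.03, 0.015, 0.008],
    [-0.0715, 0.031, 0.008],
    [-0.0715, 0.031, 0.008],
    [-0.0715, 0.031, 0.008],
    [-0.0715, 0.031, 0.008]
  ],
  "rot": [
    [3, 9, 1],
    [6.3, 17.9, 1.9],
    [6.3, 17.9, 1.9],
    [6.3, 17.9, 1.9],
    [6.3, 17.9, 1.9]
  ],
  "claw": [0, 0, 0, 0, 0]
}}

```text
clock: 20.5
ee_pos: [0.4062, 0.055, 0.2802]
ee_rot: [-3.141, 0.006, 3.028]
force: [-0.5, -0.4, -0.1]
finger_gap: 0.0782
grip_force: 0.0
```

```bash
python3 -c "
from h import *
down([.461,.055,.12])
p,a=snap('wrist','w13'); b=load('w6')[1]; q=load('w6')[0]
for im,pp in((b,q),(a,p)):
    g=cv2.cvtColor(im,cv2.COLOR_BGR2GRAY); u,v=proj(pp,[[.461,.055,.112]])[0]; print(u,v)
    u,v=int(round(u)),int(round(v)); print([int(x) for x in g[v,u-24:u+25:2]]); print([int(x) for x in g[v-24:v+25:2,u]])
"
```

```text
slide [ 0.0548  0.     -0.1602] rot [ 0.1  0.3 -0. ] [ 0.22  0.34 -0.64  2.04  0.27  0.84  0.88] [-0.5 -0.4 -0.1] 20.5
20.55 [0.4062 0.0551 0.2804] [-179.99    0.32  173.51] [ 0.22  0.34 -0.64  2.04  0.27  0.84  0.88] [-0.2 -0.7 -0.3]
322.6789168994697 220.75608276438552
[195, 199, 199, 186, 180, 161, 189, 190, 130, 186, 148, 95, 104, 152, 210, 204, 174, 197, 123, 149, 195, 198, 200, 201, 198]
[75, 107, 94, 75, 100, 136, 150, 215, 199, 117, 71, 85, 104, 193, 208, 129, 161, 200, 172, 199, 173, 111, 77, 164, 158]
322.20259221587366 218.9880144542571
[198, 197, 201, 196, 190, 164, 186, 206, 134, 185, 159, 95, 93, 124, 195, 216, 184, 207, 149, 156, 197, 199, 199, 202, 200]
[78, 88, 90, 77, 98, 135, 152, 214, 200, 124, 73, 80, 93, 175, 208, 139, 151, 205, 177, 201, 189, 134, 80, 171, 156]
```

Emit:
{"method": "jog_arm", "body": {
  "slide": [
    [0.03, 0, -0.02],
    [0.0545, -0.0005, -0.06],
    [0.0545, -0.0005, -0.1],
    [0.0545, -0.0005, -0.13],
    [0.0545, -0.0005, -0.13]
  ],
  "rot": [
    [0, 0, 0],
    [0.1, 0.3, 0],
    [0.1, 0.3, 0],
    [0.1, 0.3, 0],
    [0.1, 0.3, 0]
  ],
  "claw": [0, 0, 0, 0, 0]
}}

```text
clock: 21.18
ee_pos: [0.4592, 0.0546, 0.1492]
ee_rot: [3.141, -0.004, 3.029]
force: [-0.2, -0.1, 0.1]
finger_gap: 0.0883
grip_force: 0.0
```

```bash
python3 -c "
from h import *
down([.4606,.0545,.060])"
```

```text
slide [ 0.0014 -0.0001 -0.0892] rot [-0.  -0.2 -0.1] [ 0.09  0.6  -0.48  2.08  0.5   0.57  0.71] [-0.2 -0.1  0.1] 21.175
```

Emit:
{"method": "jog_arm", "body": {
  "slide": [
    [0.0014, 0, -0.04],
    [0.0014, 0, -0.07],
    [0.0014, 0, -0.089],
    [0.0014, 0, -0.089],
    [0.0014, 0, -0.089]
  ],
  "rot": [
    [0, -0.2, 0],
    [0, -0.2, 0],
    [0, -0.2, 0],
    [0, -0.2, 0],
    [0, -0.2, 0]
  ],
  "claw": [0, 0, 0, 0, 0]
}}

```text
clock: 21.8
ee_pos: [0.4632, 0.0552, 0.0629]
ee_rot: [3.138, 0.005, 3.028]
force: [0.6, -0.3, -0.1]
finger_gap: 0.0882
grip_force: 0.0
```

Emit:
{"method": "jog_arm", "body": {
  "slide": [
    [0, 0, 0],
    [0, 0, 0],
    [0, 0, 0],
    [0, 0, 0],
    [0, 0, 0]
  ],
  "rot": [
    [0, 0, 0],
    [0, 0, 0],
    [0, 0, 0],
    [0, 0, 0],
    [0, 0, 0]
  ],
  "claw": [0.4, 0.8, 1, 1, 1]
}}

```text
clock: 22.42
ee_pos: [0.4621, 0.0548, 0.0616]
ee_rot: [3.139, 0.003, 3.028]
force: [-0.5, -0.7, -0.4]
finger_gap: 0.04
grip_force: 0.0
```

Emit:
{"method": "jog_arm", "body": {
  "slide": [
    [0, 0, 0],
    [0, 0, 0],
    [0, 0, 0]
  ],
  "rot": [
    [0, 0, 0],
    [0, 0, 0],
    [0, 0, 0]
  ],
  "claw": [1, 1, 1]
}}

```text
clock: 22.8
ee_pos: [0.4621, 0.055, 0.0616]
ee_rot: [3.139, 0.003, 3.028]
force: [-0.1, 0.6, -0.3]
finger_gap: 0.0323
grip_force: 30.0
```

Emit:
{"method": "jog_arm", "body": {
  "slide": [
    [0, 0, 0.03],
    [0, 0, 0.07],
    [0, 0.01, 0.09],
    [-0.003, 0.05, 0.09],
    [-0.006, 0.1, 0.09]
  ],
  "rot": [
    [0, 0, 0],
    [0, 0, 0],
    [0, 0, 0],
    [0, 0, 0],
    [0, 0, 0]
  ],
  "claw": [1, 1, 1, 1, 1]
}}

```text
clock: 23.42
ee_pos: [0.4558, 0.1537, 0.1513]
ee_rot: [3.141, 0.002, 3.024]
force: [0.7, 0.3, -4.7]
finger_gap: 0.0318
grip_force: 30.0
```

Emit:
{"method": "jog_arm", "body": {
  "slide": [
    [-0.002, 0.05, 0],
    [-0.004, 0.1, 0],
    [-0.006, 0.14, 0],
    [-0.006, 0.16, -0.02],
    [-0.006, 0.16, -0.025]
  ],
  "rot": [
    [0, 0, 0],
    [0, 0, 0],
    [0, 0, 0],
    [0, 0, 0],
    [0, 0, 0]
  ],
  "claw": [1, 1, 1, 1, 1]
}}

```text
clock: 24.05
ee_pos: [0.4484, 0.3155, 0.125]
ee_rot: [3.141, 0.0, 3.031]
force: [-0.4, -1.2, -4.8]
finger_gap: 0.032
grip_force: 30.0
```

Emit:
{"method": "jog_arm", "body": {
  "slide": [
    [0, 0, 0],
    [0, 0, 0]
  ],
  "rot": [
    [0, 0, 0],
    [0, 0, 0]
  ],
  "claw": [1, 1]
}}

```text
clock: 24.3
ee_pos: [0.4506, 0.3131, 0.1268]
ee_rot: [3.14, 0.003, 3.026]
force: [0.5, -0.4, -4.1]
finger_gap: 0.032
grip_force: 30.0
```

```bash
python3 -c "
from h import *
down([.450,.3155,.0836])
p,a=snap('wrist','w14'); g=cv2.cvtColor(a,cv2.COLOR_BGR2GRAY)
s=status.sense(); fz=s['ee_pos'][2]-.0616+.046; print('foot z',fz)
print(np.r_[proj(p,[[.4251,.2793,.068],[.4128,.339,.068],[.4721,.3516,.068],[.450,.3155,.068]]),proj(p,[[s['ee_pos'][0]-.0175,s['ee_pos'][1],fz]])].round(1))
u,v=proj(p,[[s['ee_pos'][0]-.0175,s['ee_pos'][1],fz]])[0].astype(int)
print('col from',v-30,[int(x) for x in g[v-30:v+30:2,u]]); print('row',v+14,'from',u-60,[int(x) for x in g[v+14,u-60:u+60:3]])
# block edges: dark front face/top boundary
for c in(285,300,330,345): print(c,[int(x) for x in g[130:215:2,c]])
"
```

```text
slide [-0.0006  0.0024 -0.0432] rot [-0.1  0.2  0.1] [-0.43  0.72 -0.43  1.87  0.48  0.66  0.3 ] [ 0.5 -0.4 -4.1] 24.3
24.35 [0.4507 0.3135 0.127 ] [179.88   0.2  173.37] [-0.43  0.72 -0.44  1.87  0.48  0.66  0.3 ] [-0.8 -0.4 -4. ]
foot z 0.11140282419980238
[[268.7 173.1]
 [345.3 147.9]
 [367.9 220.6]
 [319.6 199.1]
 [314.1 192.9]]
col from 162 [153, 152, 150, 149, 146, 145, 141, 138, 137, 134, 139, 139, 136, 136, 137, 115, 89, 94, 95, 92, 96, 98, 100, 105, 126, 116, 91, 91, 95, 100]
row 206 from 254 [237, 236, 237, 238, 238, 237, 238, 238, 239, 182, 173, 177, 179, 141, 100, 95, 96, 99, 97, 99, 100, 100, 101, 101, 98, 97, 94, 92, 89, 157, 172, 172, 173, 173, 174, 173, 173, 156, 162, 162]
285 [220, 221, 220, 219, 221, 222, 220, 222, 222, 221, 219, 221, 220, 222, 210, 130, 119, 128, 123, 108, 130, 146, 144, 143, 143, 140, 142, 171, 176, 176, 179, 179, 179, 180, 179, 177, 177, 177, 174, 173, 171, 169, 174]
300 [222, 221, 219, 221, 222, 220, 221, 222, 223, 220, 221, 214, 137, 103, 104, 104, 107, 126, 145, 144, 145, 143, 142, 141, 138, 135, 132, 133, 133, 135, 137, 135, 136, 126, 103, 93, 97, 95, 94, 97, 97, 103, 123]
330 [221, 221, 220, 219, 219, 221, 141, 99, 112, 127, 129, 122, 151, 153, 152, 155, 150, 148, 149, 145, 140, 137, 134, 135, 133, 135, 133, 137, 136, 135, 164, 170, 164, 111, 89, 92, 94, 93, 96, 98, 100, 115, 129]
345 [232, 222, 220, 217, 222, 162, 127, 129, 130, 127, 153, 157, 137, 137, 137, 138, 135, 135, 135, 136, 136, 136, 139, 141, 140, 139, 141, 137, 137, 136, 136, 137, 170, 180, 181, 178, 178, 174, 174, 175, 177, 179, 181]
```

Foot and block edges agree with the predictions to about 1 px, so I lower it onto the block.

Emit:
{"method": "jog_arm", "body": {
  "slide": [
    [-0.0005, 0.002, 0],
    [-0.0005, 0.002, -0.015],
    [-0.0005, 0.002, -0.03],
    [-0.0005, 0.002, -0.039],
    [-0.0005, 0.002, -0.041]
  ],
  "rot": [
    [-0.1, 0.2, 0],
    [-0.1, 0.2, 0],
    [-0.1, 0.2, 0],
    [-0.1, 0.2, 0],
    [-0.1, 0.2, 0]
  ],
  "claw": [1, 1, 1, 1, 1]
}}

```text
clock: 24.98
ee_pos: [0.449, 0.3164, 0.0845]
ee_rot: [-3.141, -0.002, 3.028]
force: [-0.6, 1.0, -4.1]
finger_gap: 0.0318
grip_force: 30.0
```

Emit:
{"method": "jog_arm", "body": {
  "slide": [
    [0, 0, 0],
    [0, 0, 0]
  ],
  "rot": [
    [0, 0, 0],
    [0, 0, 0]
  ],
  "claw": [1, 1]
}}

```text
clock: 25.22
ee_pos: [0.4499, 0.3171, 0.086]
ee_rot: [3.14, 0.0, 3.028]
force: [0.1, -1.1, -5.5]
finger_gap: 0.032
grip_force: 30.0
```

Emit:
{"method": "jog_arm", "body": {
  "slide": [
    [0, -0.0015, 0],
    [0, -0.0015, -0.0015],
    [0, -0.0015, -0.0015],
    [0, -0.0015, -0.0015]
  ],
  "rot": [
    [0, 0, 0],
    [0, 0, 0],
    [0, 0, 0],
    [0, 0, 0]
  ],
  "claw": [1, 1, 1, 1]
}}

```text
clock: 25.72
ee_pos: [0.4496, 0.3154, 0.0841]
ee_rot: [3.141, -0.0, 3.028]
force: [0.7, -0.0, -3.7]
finger_gap: 0.0321
grip_force: 30.0
```

Emit:
{"method": "jog_arm", "body": {
  "slide": [
    [0, 0, -0.0005],
    [0, 0, -0.0008],
    [0, 0, -0.0008]
  ],
  "rot": [
    [0, 0, 0],
    [0, 0, 0],
    [0, 0, 0]
  ],
  "claw": [1, 1, 1]
}}

```text
clock: 26.1
ee_pos: [0.4497, 0.3155, 0.0837]
ee_rot: [3.141, 0.0, 3.028]
force: [-0.9, -0.6, -0.1]
finger_gap: 0.0322
grip_force: 30.0
```

Weight is off the gripper, so the foot is resting on the block. Release and retreat.

Emit:
{"method": "jog_arm", "body": {
  "slide": [
    [0, 0, 0],
    [0, 0, 0],
    [0, 0, 0],
    [0, 0, 0],
    [0, 0, 0]
  ],
  "rot": [
    [0, 0, 0],
    [0, 0, 0],
    [0, 0, 0],
    [0, 0, 0],
    [0, 0, 0]
  ],
  "claw": [0.6, 0.4, 0, 0, 0]
}}

```text
clock: 26.72
ee_pos: [0.4497, 0.3154, 0.0833]
ee_rot: [3.141, -0.0, 3.028]
force: [0.4, 0.1, 0.1]
finger_gap: 0.073
grip_force: 0.0
```

Emit:
{"method": "jog_arm", "body": {
  "slide": [
    [0, 0, 0],
    [0, 0, 0.03],
    [0, 0, 0.08],
    [-0.03, 0, 0.13],
    [-0.056, 0, 0.167]
  ],
  "rot": [
    [0, 0, 0],
    [0, 0, 0],
    [0, 0, 0],
    [0, 0, 0],
    [0, 0, 0]
  ],
  "claw": [0, 0, 0, 0, 0]
}}

```text
clock: 27.35
ee_pos: [0.393, 0.3158, 0.2523]
ee_rot: [3.14, 0.001, 3.028]
force: [0.5, 0.9, -0.1]
finger_gap: 0.0884
grip_force: 0.0
```

Emit:
{"method": "jog_arm", "body": {
  "slide": [
    [0, 0, 0],
    [0, 0, 0],
    [0, 0, 0]
  ],
  "rot": [
    [0, 0, 0],
    [0, 0, 0],
    [0, 0, 0]
  ],
  "claw": [0, 0, 0]
}}

```text
clock: 27.72
ee_pos: [0.394, 0.3144, 0.249]
ee_rot: [-3.14, -0.002, 3.026]
force: [0.4, 0.1, 0.0]
finger_gap: 0.0884
grip_force: 0.0
```

```bash
python3 -c "
from h import *
p,a=snap('wrist','w15'); g=cv2.cvtColor(a,cv2.COLOR_BGR2GRAY)
C=np.array([.4495,.3155,.134]); u,v=proj(p,[C])[0]; print('expected top',u,v,'foot near',proj(p,[[.432,.3155,.068]])[0])
c=[proj(p,[C+[.0155*np.cos(t),.0155*np.sin(t),0]])[0] for t in np.linspace(0,6.28,60)]; c=np.array(c); print('ring extents',c.min(0).round(1),c.max(0).round(1))
u,v=int(round(u)),int(round(v)); print('row',u-30,[int(x) for x in g[v,u-30:u+31:2]]); print('col',v-50,[int(x) for x in g[v-50:v+31:2,u]])
im=cv2.HoughCircles(cv2.GaussianBlur(g,(3,3),0)[v-40:v+40,u-40:u+40],cv2.HOUGH_GRADIENT,1,5,param1=80,param2=12,minRadius=10,maxRadius=24); print(None if im is None else (im[0][:4]+[u-40,v-40,0]).round(1))
"
```

```text
27.775 [0.3938 0.3145 0.249 ] [-1.7992e+02 -1.1000e-01  1.7342e+02] [-0.41  0.51 -0.55  1.85  0.33  0.88  0.34] [-0.1 -0.5 -0.1]
expected top 324.4442517520447 238.50741665174516 foot near [321.62144204 202.99970693]
ring extents [308.8 223.8] [340.1 252.8]
row 294 [213, 215, 214, 215, 213, 210, 223, 182, 188, 224, 156, 134, 201, 204, 183, 175, 205, 228, 229, 187, 185, 215, 143, 178, 215, 214, 214, 214, 214, 214, 215]
col 189 [130, 230, 230, 211, 209, 206, 199, 135, 77, 77, 79, 83, 99, 77, 88, 110, 144, 154, 195, 230, 191, 92, 80, 90, 100, 175, 226, 187, 94, 176, 221, 193, 213, 215, 214, 214, 215, 215, 213, 212, 214]
[[323.5 236.5  16.6]
 [326.5 222.5  20.1]
 [327.5 230.5  16.6]
 [320.5 228.5  15.6]]
```

The mandrel stands where intended: its foot edge is at row 203 against 203.0 expected, and the top ring is within about 2 px. Handing in.

```bash
python3 -c "
from cell import job
print(job.finish_job())"
```

```text
the job is handed in; nothing more can be done
None
```

The job is handed in at about 28 s of the 67 s allowed: the tall mandrel was nested and released, the spray head was pressed to its stop at about 13 N for roughly half a second and released, and the mandrel now stands upright on the block within about 2 mm of the bore's centre. No verdict came back, and I did not re-check the other two mandrels or the head's return by camera.

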